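# Tare the farrier's shoe scale through its recessed well

### The arm

A 6-joint arm with a two-finger parallel gripper is mounted at the origin on the work surface. World frame = base frame: x ahead of the robot, y to its left, z up, the work surface at z = 0. Lengths are in m, angles in degrees, forces in N, time in s.
With the tool pointing down it reaches from about 0.25 to 0.775 m from the base axis. Payload 4 kg.
Tool frame: the origin (TCP) lies between the finger pads; the fingertips stand 19 mm ahead of it and the grasp point (between the pads) is the TCP; z points along the fingers, x is the direction in which the jaws open and shut, and the axes are right-handed (so a half turn about z gives the same grasp; the last joint's range is limited). The gripper opens to 85 mm and grips with 20 to 120 N. Pads are 22 mm wide; open, the fingers measure 114 mm over their backs; the gripper's body (76 mm by 85 mm) begins 54 mm behind the grasp point. The pads swing forward as they close: fully open they stand 13 mm farther back than shut.
Start: joints at [-71.052, 4.996, 78.535, -0, 96.463, -5.907], TCP at [0.231, -0.499, 0.25] pointing down, gripper open.
Joint ranges: [-177.83, 177.83], [-43.37, 116.18], [15.69, 146.23], [-61.86, 241.86], [9.47, 152.12], [-147.06, 147.06]. Speed limits (degrees/s): [159.86, 159.86, 180, 180, 180, 180].

### API

Orientations are given as [roll, pitch, yaw] about the fixed x, y, z axes, in that order (R = Rz(yaw) Ry(pitch) Rx(roll)).
In Python, from bench import * gives the robot as it stands.
- The arm moves only by the tool send_rows, never from a script. Its argument "increments" is one flat list of numbers, 7 for each row, row after row: the turn, a rotation vector about the world's x, y, z in degrees, then the shift along the world's x, y, z in cm, then the opening in per cent of the stroke, from 0 (shut) to 100 (fully open). A call has 1 to 20 rows; each row shifts and turns the commanded pose from where the row before left it; what a row does not reach is not made up. A row lasts 1/10 s, in which the tool goes at most 50 mm and 8.59 degrees, less where a joint would pass 70% of its speed; a pose out of reach is approached as far as the arm can. A call is refused whole if a number of a shift passes 5 or a number of a turn 8.59, either way. A call with a gripper value outside its range is refused whole. The fingers move at their own pace and stop on an object; "force" is the grip in N (left out, the last holds). Time passes only in rows, so rows that do not move let the fingers close. It gives the time, the measured TCP pose, the force and the opening at its end, in the units of the state.
- sense(): the state, without advancing time (a new reading comes with each control period).
- grab_frame(name): name is "scene" or "top" or "wrist"; returns a dict with "frame" (384x512x3 uint8, red, green, blue), "depth" (384x512 float32, m along the optical axis (not along the pixel's ray), 0 where there is no reading), "K" (3x3 intrinsics, pixels), "rvec" (rotation vector, rad) and "tvec" (3), from world to camera coordinates, as OpenCV has them. Camera axes: x right, y down, z forward; pixel columns grow to the right and rows downward; lengths in m; the calibration is good to about 2 mm. A picture is of the moment at which its call begins.
- hand_in(): hands the job in, once; it reports no verdict.
The state is a dict: "clock": time; "qpos": joint angles; "qd": joint speeds; "joint_torque": joint torques, N m; "tool_pos": TCP position; "tcp_rot": TCP orientation; "wrist_force": force on the tool from outside, world axes, zero at the start; "moment": the same for the moment, N m; "width": finger opening in m.
Only numpy, scipy, OpenCV 4.12 (cv2) and the standard library are available. Lean on these libraries where they do the work, as an engineer would, in place of code of your own. Each camera call takes 0.05 s, during which the arm holds its last target. There are 200 camera calls.

### The job

Zero the scale that has the dark horseshoe on its pan: push its orange shutter fully open, reach a fingertip down into the well and press the sunken green tare key all the way down for a moment, then come out and push the shutter fully shut again. Leave the horseshoe lying as it is, do not move the shutter or press the key of the other scale, and do not disturb anything else on the table.

Things in the scene. Friction and masses are not known exactly. Their poses are not given: they have to be found in the camera images.
- shoe_scale: Grey bench scale fixed to the table: it carries the dark horseshoe. 260 (own x) by 170 mm (y). Origin: centre of its underside; at yaw 0 its display side faces the robot (-x). Console in front, x -130 to -30 mm, top 70 mm above the table; behind it the steel pan, x -22 to 128, top at 60 mm.
- shoe_shutter (a joint): Orange shutter over the well of shoe_scale, m: 0 = shut, 0.060 = end stop, fully open; grows towards the scale's own +y; starts 0 to 10 mm open. Plate 64 (x) by 60 (y) by 4 mm, top 75 mm above the table, centred over the well when shut. 1.5 N friction; stays where left.
- shoe_tab (a point): Centre of the top edge of the black upright push tab on the shutter of shoe_scale (100 mm above the table). Tab: 36 mm along the scale's x, 8 mm thick along y, standing 25 mm above the plate, 22 mm towards +y from the plate's middle; moves with the shutter. Axes as the scale's.
- shoe_well (a point): Centre of the mouth of the well in the console of shoe_scale (own x -80, y -40 mm), 70 mm above the table; axes as the scale's. Well 54 by 54 mm, floor 28 mm above the table. Two shutter guides beside it along y, 8 mm wide, 76 mm above the table, 38 mm either way in x.
- shoe_key (a joint): Round green tare key, 26 mm across, in the middle of the well of shoe_scale, m: 0 = up, 0.006 = fully down; spring return, 1.5 N to start, 5 N fully down.
- shoe_key_top (a point): Centre of the top face of the tare key of shoe_scale, 42 mm above the table when up: 28 mm below the well's mouth.
- cast_scale: Grey bench scale fixed to the table: the other scale, to be left alone; carries the brown hoof cast; built like shoe_scale. 260 (own x) by 170 mm (y). Origin: centre of its underside; at yaw 0 its display side faces the robot (-x). Console in front, x -130 to -30 mm, top 70 mm above the table; behind it the steel pan, x -22 to 128, top at 60 mm.
- cast_shutter (a joint): Orange shutter over the well of cast_scale, m: 0 = shut, 0.060 = end stop, fully open; grows towards the scale's own +y; starts 0 to 10 mm open. Plate 64 (x) by 60 (y) by 4 mm, top 75 mm above the table, centred over the well when shut. 1.5 N friction; stays where left.
- cast_tab (a point): Centre of the top edge of the black upright push tab on the shutter of cast_scale (100 mm above the table). Tab: 36 mm along the scale's x, 8 mm thick along y, standing 25 mm above the plate, 22 mm towards +y from the plate's middle; moves with the shutter. Axes as the scale's.
- cast_well (a point): Centre of the mouth of the well in the console of cast_scale (own x -80, y -40 mm), 70 mm above the table; axes as the scale's. Well 54 by 54 mm, floor 28 mm above the table. Two shutter guides beside it along y, 8 mm wide, 76 mm above the table, 38 mm either way in x.
- cast_key (a joint): Round green tare key, 26 mm across, in the middle of the well of cast_scale, m: 0 = up, 0.006 = fully down; spring return, 1.5 N to start, 5 N fully down.
- cast_key_top (a point): Centre of the top face of the tare key of cast_scale, 42 mm above the table when up: 28 mm below the well's mouth.
- shoe: Dark steel horseshoe, about 130 by 140 by 10 mm, 0.38 kg, lying loose on the pan of shoe_scale; origin at the middle of its underside.
- cast: Brown hoof cast, a blunt cone 112 mm across at the foot and 74 mm high, 0.45 kg, standing loose on the pan of cast_scale; origin: centre of its underside.
- spare_shoe: Bright aluminium horseshoe lying on the table, about 130 by 140 by 10 mm; origin: middle of its underside. Bystander.
- tape: Roll of green tape lying flat, 68 mm across, 22 mm high; origin: centre of its underside. Bystander.
- bottle: Standing water bottle, 64 mm across, 200 mm high; origin: centre of its underside. Bystander.
- rasp_brush: Brush with wooden handle, 200 mm long, lying on the table; origin under its middle. Bystander.
- cup: White plastic cup, 80 mm across, 55 mm high; origin: centre of its underside. Bystander.

How it is judged (in metres and radians):
On the way, in this order (a step that is already met when the one before it is completed fails the run):
1. the shutter of the horseshoe's scale is pushed fully open (50 mm or more) (value of joint shoe_shutter above 0.05 m), for 0.1 s.
2. its tare key is pressed fully down (5 mm or more of its 6) for 0.2 s (value of joint shoe_key above 0.005 m), for 0.2 s.
3. the fingertip is out, the key is up and the shutter is shut again (within 5 mm) (value of joint shoe_shutter below 0.005 m and value of joint shoe_key below 0.0015 m), for 0.1 s.
At the end, for the whole second after the job is handed in: The horseshoe's scale has its shutter shut within 5 mm and its key up; the horseshoe and the cast lie on their pans within 12 mm of where they began, at rest; the other scale's shutter is within 5 mm of where it began and its key is up; everything else is within 20 mm of its start (all of step 3 and value of joint cast_key below 0.0015 m and distance of cast_tab from where it was at the start of the episode below 0.005 m and distance of each of shoe, cast from where it was at the start of the episode below 0.012 m and linear speed of shoe below 0.02 m/s and distance of each of spare_shoe, tape, bottle, rasp_brush, cup from where it was at the start of the episode below 0.02 m); the robot touches nothing.
It fails at once if the other scale's tare key is pressed (value of joint cast_key above 0.002 m).
It fails at once if the other scale's shutter is moved (more than 5 mm) (distance of cast_tab from where it was at the start of the episode above 0.005 m).
It fails at once if the horseshoe or the cast is lifted or shifted (more than 12 mm) (distance of any of shoe, cast from where it was at the start of the episode above 0.012 m).
It fails at once if a bystander is lifted or shifted (more than 20 mm) (distance of any of spare_shoe, tape, bottle, rasp_brush, cup from where it was at the start of the episode above 0.02 m).
It also fails if it takes over 56 s, if anything falls off the work surface, if the arm or the gripper's body presses on something with over 40 N, if the wrist force passes 120 N, or if a joint passes its speed limit or range.

## Working session

There is one attempt and no reset: what is moved stays moved. The work goes in short steps, Python scripts to look and compute and a tool call to move; the robot and the scene stay as the last step left them, time stands still between calls to the robot, and variables do not carry over. Pictures are saved under pics/ and viewed, about 8 in all and at most 12, crops included, and the job is handed in when it is done.

Besides the shell and the picture viewer there is one more tool, called as name(argument=value, ...), one argument or row to a line, values as JSON. send_rows: Moves the arm, as the interface text tells. Its arguments: {"type":"object","properties":{"increments":{"type":"array"},"force":{"type":"number"}},"required":["increments"]}

```bash
mkdir -p pics
cat > h.py <<'E'
from bench import *
import numpy as np, cv2
def snap(n,save=None):
    f=grab_frame(n)
    if save: cv2.imwrite('pics/'+save,cv2.cvtColor(f['frame'],cv2.COLOR_RGB2BGR))
    return f
def cloud(f):
    R=cv2.Rodrigues(np.array(f['rvec'],float))[0];t=np.array(f['tvec'],float).ravel();K=np.array(f['K'])
    d=f['depth'];v,u=np.mgrid[:d.shape[0],:d.shape[1]]
    c=np.stack([(u-K[0,2])/K[0,0]*d,(v-K[1,2])/K[1,1]*d,d],-1)
    w=(c-t)@R; w[d==0]=np.nan
    return w
E
python3 - <<'E'
from h import *
f=snap('top','top.png');w=cloud(f);np.save('top.npy',w);np.save('topf.npy',f['frame'])
g=snap('scene','scene.png')
hsv=cv2.cvtColor(f['frame'],cv2.COLOR_RGB2HSV)
m=((hsv[...,0]<20)&(hsv[...,0]>5)&(hsv[...,1]>150)&(hsv[...,2]>120)).astype(np.uint8)
n,l,s,c=cv2.connectedComponentsWithStats(m)
for i in range(1,n):
    if s[i,4]>40: p=w[l==i];print(c[i],s[i],np.nanmedian(p,0))
print(sense())
E
```

```text
[321.48996656 146.93979933] [308 133  29  28 598] [ 0.67945638 -0.16208326  0.13198503]
[217.77308707 194.35883905] [205 183  24  25 379] [0.55561446 0.12447432 0.07527689]
[321.33858268 201.92125984] [308 189  25  26 381] [ 0.53463347 -0.16832409  0.07528664]
{'clock': 0.1, 'qpos': array([-7.10541227e+01,  5.03642305e+00,  7.86170308e+01,  1.02408097e-03,
        9.64619309e+01, -5.90615214e+00]), 'qd': array([ 0.01226695, -0.04926147, -0.27963965, -0.04870631,  0.01559142,
        0.1062036 ]), 'joint_torque': array([ 2.93752833e-03, -3.53012824e+01, -3.14219606e+01,  1.36937610e-04,
        7.97138287e-03, -1.35986659e-05]), 'tool_pos': array([ 0.23102886, -0.49867613,  0.24923298]), 'tcp_rot': array([-1.79987115e+02,  1.14667558e-01, -6.51478435e+01]), 'wrist_force': array([ 0.23517313,  0.95554949, -0.42487537]), 'moment': array([ 0.09883707,  0.00836906, -0.00764832]), 'width': 0.0856699002671136}
```

View pics/top.png

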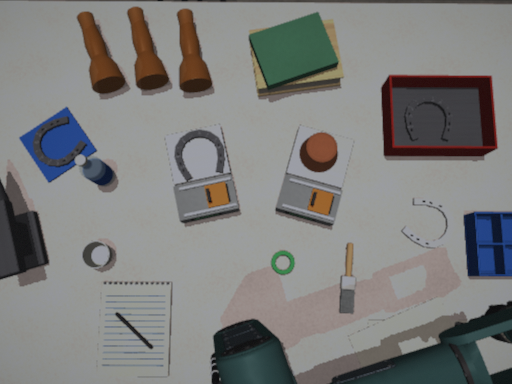

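View pics/scene.png

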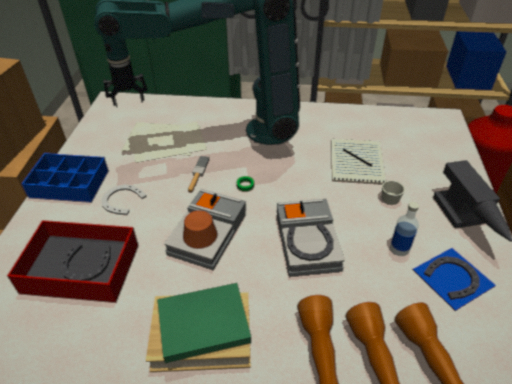

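The horseshoe scale is the left one in the top image, with its plate near (218,194) and its tab near (209,196). The cast scale is on the right, near (315,180). Next I'll fit the shoe scale's pose.

```bash
python3 - <<'E'
from h import *
w=np.load('top.npy');F=np.load('topf.npy')
x,y,z=w[...,0],w[...,1],w[...,2]
near=(abs(x-.6)<.2)&(abs(y-.15)<.15)
def rect(m,n):
    p=w[m][:,:2].astype(np.float32);r=cv2.minAreaRect(p*1000);print(n,len(p),r,p.mean(0));return r
m=near&(z>.05)&(z<.085)
k,l,s,c=cv2.connectedComponentsWithStats(m.astype(np.uint8));i=1+s[1:,4].argmax();rect(l==i,'scale all')
con=(l==i)&(z>.0665)&(z<.0735);rect(con,'console')
hsv=cv2.cvtColor(F,cv2.COLOR_RGB2HSV)
o=near&(hsv[...,0]<20)&(hsv[...,0]>5)&(hsv[...,1]>150)&(hsv[...,2]>120)&(abs(z-.075)<.006)
rect(o,'plate')
t=near&(z>.09)&(z<.11)&(abs(x-.55)<.05)&(abs(y-.13)<.06);rect(t,'tab');print(np.median(w[t],0))
E
python3 - <<'E'
import cv2
a=cv2.imread('pics/top.png')[115:230,150:260];cv2.imwrite('pics/c.png',cv2.resize(a,None,fx=5,fy=5,interpolation=2))
E
```

```text
scale all 5011 ((626.7472534179688, 179.03732299804688), (263.71905517578125, 170.009033203125), 12.678400039672852) [0.6219036  0.17843172]
console 1878 ((622.3455810546875, 178.03460693359375), (250.37075805664062, 169.9846954345703), 12.678400039672852) [0.5976253 0.177415 ]
plate 367 ((556.1057739257812, 128.69264221191406), (63.811466217041016, 56.7265739440918), 12.74565601348877) [0.55533046 0.12498621]
tab 42 ((551.3983154296875, 151.7203826904297), (35.05148696899414, 8.1002779006958), 13.509841918945312) [0.5513836  0.15155755]
[0.55169081 0.15223318 0.09994965]
```

View pics/c.png

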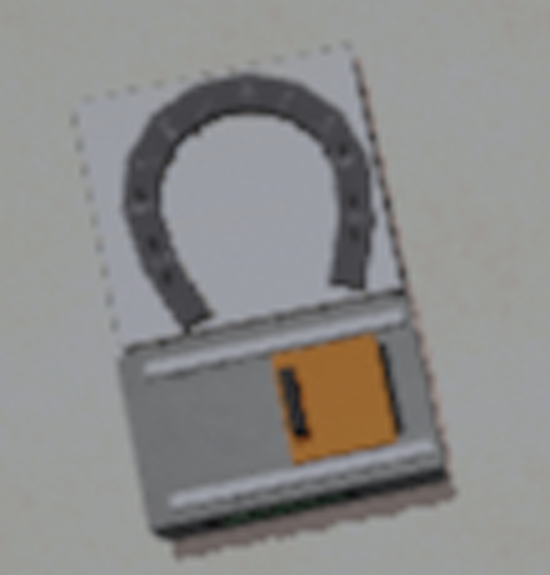

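The fit holds up: footprint 264x170 mm, yaw 12.7°, shutter about 8 mm open and well at (0.558, 0.122). Now I'll move above the well with the gripper shut and tool x along the scale's y.

send_rows(
  increments=[0,0,-0.68,1.8,3.45,0,0,0,0,-0.68,1.8,3.45,0,0,0,0,-0.68,1.8,3.45,0,0,0,0,-0.68,1.8,3.45,0,0,0,0,-0.68,1.8,3.45,0,0,0,0,-0.68,1.8,3.45,0,0,0,0,-0.68,1.8,3.45,0,0,0,0,-0.68,1.8,3.45,0,0,0,0,-0.68,1.8,3.45,0,0,0,0,-0.68,1.8,3.45,0,0,0,0,-0.68,1.8,3.45,0,0,0,0,-0.68,1.8,3.45,0,0,0,0,-0.68,1.8,3.45,0,0,0,0,-0.68,1.8,3.45,0,0,0,0,-0.68,1.8,3.45,0,0,0,0,-0.68,1.8,3.45,0,0,0,0,-0.68,1.8,3.45,0,0,0,0,-0.68,1.8,3.45,0,0],
)

```text
clock: 1.9
tool_pos: [0.5554, 0.1235, 0.2496]
tcp_rot: [179.9, -0.0, -77.4]
wrist_force: [1.1, -0.6, -0.1]
width: -0.0003
```

send_rows(
  increments=[0,0,0,0,0,0,0,0,0,0,0,0,0,0,0,0,0,0,0,0,0],
)

```text
clock: 2.2
tool_pos: [0.5548, 0.1211, 0.25]
tcp_rot: [179.9, -0.0, -77.4]
wrist_force: [-0.5, 0.1, 0.1]
width: -0.0003
```

Run:
```python
from h import *
s=sense();print(s['tool_pos'],s['tcp_rot'],s['wrist_force'],s['width'],s['clock'])
f=snap('wrist','w1.png');w=cloud(f)
hsv=cv2.cvtColor(f['frame'],cv2.COLOR_RGB2HSV);z=w[...,2]
o=(hsv[...,0]<20)&(hsv[...,0]>5)&(hsv[...,1]>150)&(hsv[...,2]>90)&(abs(z-.075)<.006)
if o.sum()>50:
  p=w[o][:,:2].astype(np.float32)*1000;print(len(p),cv2.minAreaRect(p))
t=(abs(z-.1)<.005)&(abs(w[...,0]-.55)<.06)&(abs(w[...,1]-.14)<.06)
if t.sum()>20:
  p=w[t][:,:2].astype(np.float32)*1000;print(len(p),cv2.minAreaRect(p))
# lowest near-hand points
n=np.isfinite(z)&(z>.15);print(n.sum(),np.nanmin(z[n]) if n.any() else 0)
```

```text
[0.55475023 0.12112853 0.25000335] [ 1.79937428e+02 -3.14344177e-02 -7.74224690e+01] [-0.45821339  0.0603384   0.10183868] -0.0003132021904117905 2.2
4104 ((544.8145141601562, -15.178878784179688), (364.250732421875, 77.25343322753906), 86.60304260253906)
275 ((548.7554931640625, 151.3223876953125), (35.7928352355957, 8.10733699798584), 12.529894828796387)
42141 0.23527429758260363
```

View pics/w1.png

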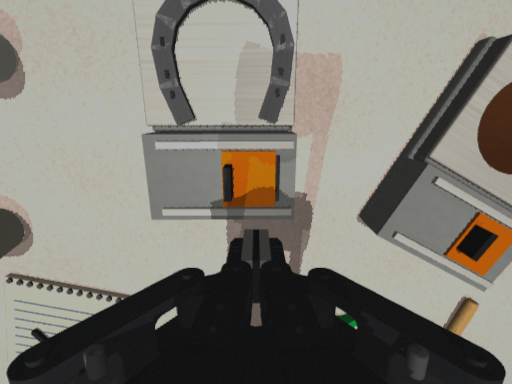

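The wrist view confirms the alignment: tab near (228,182), plate near (250,178), fingertips at the bottom centre. Its tab position agrees with the top camera to 2.6 mm. Descending to just above the plate.

send_rows(
  increments=[0,0,0,0,0,-2.4,0,0,0,0,0,0,-2.4,0,0,0,0,0,0,-2.4,0,0,0,0,0,0,-2.4,0,0,0,0,0,0,-2.4,0,0,0,0,0,0,-1.2,0,0,0,0,0,0,-1.2,0,0,0,0,0,0,0,0,0,0,0,0,0,0,0],
)

```text
clock: 3.15
tool_pos: [0.5556, 0.1218, 0.1072]
tcp_rot: [-179.9, -0.0, -77.4]
wrist_force: [0.5, -0.2, 0.8]
width: 0.0005
```

send_rows(
  increments=[0,0,0,0,0,-0.3,0,0,0,0,-0.11,0.488,0,0,0,0,0,-0.11,0.488,0,0,0,0,0,-0.11,0.488,0,0,0,0,0,-0.11,0.488,0,0,0,0,0,-0.11,0.488,0,0,0,0,0,-0.11,0.488,0,0,0,0,0,-0.11,0.488,0,0,0,0,0,-0.11,0.488,0,0,0,0,0,-0.11,0.488,0,0,0,0,0,-0.11,0.488,0,0,0,0,0,-0.11,0.488,0,0,0,0,0,-0.11,0.488,0,0,0,0,0,0,0,0,0,0,0,0,0,0,0,0],
)

```text
clock: 4.65
tool_pos: [0.5413, 0.1809, 0.1028]
tcp_rot: [179.9, 0.0, -77.4]
wrist_force: [-0.3, 0.2, 0.1]
width: 0.0003
```

```bash
cat > tab.py <<'E'
from h import *
import sys
s=sense();print(s['tool_pos'],s['wrist_force'],s['clock'])
e=np.array([-.2198,.9755]);W=np.array([.5565,.1222])
for n in ['top','wrist']:
    f=snap(n,sys.argv[1]+n+'.png');w=cloud(f);z=w[...,2]
    q=(w[...,:2]-W)@e; a=(w[...,:2]-W)@np.array([e[1],-e[0]])
    dark=f['frame'].max(-1)<70
    t=(abs(z-.1)<.004)&(q>.01)&(q<.11)&(abs(a)<.03)&dark
    if t.sum()>8:
        p=w[t][:,:2].astype(np.float32)*1000;r=cv2.minAreaRect(p);print(n,t.sum(),r,'open mm',(np.array(r[0])/1000-W)@e*1000-22)
    hsv=cv2.cvtColor(f['frame'],cv2.COLOR_RGB2HSV)
    g=(abs(hsv[...,0].astype(int)-60)<25)&(hsv[...,1]>100)&(z<.05)&(z>.03)&(np.abs(q)<.03)&(abs(a)<.03)
    if g.sum()>8: print(n,'key',g.sum(),np.median(w[g],0),cv2.minEnclosingCircle(w[g][:,:2].astype(np.float32)*1000))
E
python3 tab.py o1
```

```text
[0.54132873 0.1809097  0.10284767] [-0.31667922  0.17945031  0.09122484] 4.65
top key 62 [0.55691356 0.1213103  0.04161897] ((557.5076904296875, 122.09895324707031), 12.61354923248291)
wrist 1006 ((549.2868041992188, 192.79666137695312), (26.312257766723633, 39.211917877197266), 37.10415267944336) open mm 48.452503610229485
wrist key 1044 [0.55674378 0.123575   0.04227351] ((555.5767822265625, 122.06676483154297), 13.064559936523438)
```

The key is visible at (0.557, 0.122, 0.042). I'll push a little further until the end stop shows in the force.

send_rows(
  increments=[0,0,0,-0.04,0.195,0,0,0,0,0,-0.04,0.195,0,0,0,0,0,0,0,0,0],
)

```text
clock: 5.05
tool_pos: [0.5409, 0.1841, 0.103]
tcp_rot: [179.9, -0.0, -77.4]
wrist_force: [0.1, -1.1, -0.8]
width: 0.0
```

send_rows(
  increments=[0,0,0,0.11,-0.488,0,0,0,0,0,0.22,-0.976,0,0,0,0,0,0.44,-1.95,0.5,0,0,0,0,0.44,-1.95,0.5,0,0,0,0,0.38,-0.85,0,0,0,0,0,0,0,0,0,0,0,0,0,0,0,0],
)

```text
clock: 5.75
tool_pos: [0.557, 0.1224, 0.1131]
tcp_rot: [180.0, 0.0, -77.4]
wrist_force: [-0.3, -0.4, 0.1]
width: 0.0001
```

```bash
python3 tab.py o2
python3 - <<'E'
import cv2
a=cv2.imread('pics/o2top.png')[140:230,150:260];b=cv2.imread('pics/o2wrist.png')
a=cv2.resize(a,(469,384),interpolation=2);cv2.imwrite('pics/o2c.png',cv2.resize(cv2.hconcat([a,b]),(797,312)))
E
```

```text
[0.55696468 0.12239936 0.11307187] [-0.30315385 -0.36143961  0.13663455] 5.75
top key 36 [0.55325333 0.12099005 0.0430827 ] ((555.6254272460938, 121.43829345703125), 12.367712020874023)
wrist 1098 ((545.0364379882812, 169.23509216308594), (36.56513595581055, 76.00171661376953), 12.2496337890625) open mm 26.402423335266107
wrist key 897 [0.55732647 0.12222686 0.04228101] ((555.7694091796875, 121.93132019042969), 12.782554626464844)
```

View pics/o2c.png

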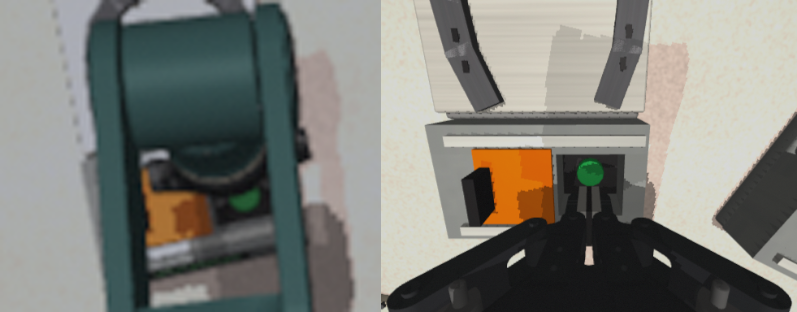

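The shutter is fully open, about 60 mm, and the well and green key are clear. Before descending, I'll check from the wrist depth how far the knuckles flare towards the tab.

Run:
```python
from h import *
f=snap('wrist');w=cloud(f);T=sense()['tool_pos']
d=w-T;e=np.array([-.2198,.9755]);q=d[...,:2]@e;a=d[...,:2]@np.array([.9755,.2198]);z=d[...,2]
for lo in np.arange(-.02,.11,.01):
    m=(z>lo)&(z<=lo+.01)&(abs(a)<.08)&(abs(q)<.12)&(f['frame'].max(-1)<70)
    m&=~((a>-.03)&(q>.06)&(w[...,2]<.104))&(w[...,2]>.08)
    if m.sum()>5: print(round(lo,3),m.sum(),q[m].min(),q[m].max(),a[m].min(),a[m].max())
```

```text
-0.02 112 -0.011748193162607003 0.012589768704216952 0.006310650264916463 0.011551918520504757
-0.01 424 -0.013143085977146925 0.014003117900827611 0.0058493183618230716 0.011374893137652671
0.0 537 -0.01315473328496982 0.01402810145550353 0.006050862368345853 0.011910536751058182
0.01 680 -0.013132541696320662 0.014040272276582607 -0.010712685193396163 0.011867891088640494
0.02 1270 -0.031461504796897126 0.03215557013453415 -0.011233639135589522 0.014164530452120008
0.03 4718 -0.039327225096818644 0.040553905525439825 -0.010066243060116394 0.014378998743925028
0.04 3850 -0.047544946490379124 0.04779191140903571 -0.008926362488254182 0.017947341259720986
0.05 8590 -0.05604771053125897 0.05662149349459105 -0.008928157570042254 0.01876387814686547
0.06 11785 -0.06175923927991839 0.062262431452034514 -0.006024326543311753 0.01858526437071214
0.07 8485 -0.06132872994727479 0.06269393907017404 0.004906687437166634 0.021401617241206664
0.08 1079 -0.018856240574181074 0.019701938576141283 0.017615710556527737 0.022168094936064874
```

The flare is at most ±32 mm at plate height, and the plate edge is 30 mm away. I'll shift 4 mm away from the plate and descend to just above the key.

send_rows(
  increments=[0,0,0,0.08,-0.4,0,0,0,0,0,0,0,-1.5,0,0,0,0,0,0,-1.5,0,0,0,0,0,0,-1.0,0,0,0,0,0,0,-0.5,0,0,0,0,0,0,-0.3,0,0,0,0,0,0,0,0,0,0,0,0,0,0,0],
)

```text
clock: 6.7
tool_pos: [0.5583, 0.1183, 0.0658]
tcp_rot: [-179.9, -0.0, -77.4]
wrist_force: [-0.1, 0.7, 0.7]
width: -0.0002
```

send_rows(
  increments=[0,0,0,0,0,-0.3,0,0,0,0,0,0,-0.3,0,0,0,0,0,0,-0.2,0,0,0,0,0,0,0,0,0,0,0,0,0,0,0],
)

```text
clock: 7.2
tool_pos: [0.5585, 0.1183, 0.0581]
tcp_rot: [-179.9, -0.0, -77.4]
wrist_force: [0.1, 0.4, 4.1]
width: 0.0002
```

send_rows(
  increments=[0,0,0,0,0,-0.2,0,0,0,0,0,0,-0.2,0,0,0,0,0,0,0,0,0,0,0,0,0,0,0],
)

```text
clock: 7.6
tool_pos: [0.5585, 0.1183, 0.055]
tcp_rot: [-179.9, -0.0, -77.4]
wrist_force: [-1.5, -0.7, 8.6]
width: -0.0003
```

The force of 8.6 N is above the 5 N full-travel value, so the key is bottomed out. I'll press slightly more, hold, then come out.

send_rows(
  increments=[0,0,0,0,0,-0.1,0,0,0,0,0,0,0,0,0,0,0,0,0,0,0,0,0,0,0,0,0,0],
)

```text
clock: 8.0
tool_pos: [0.5586, 0.1183, 0.0549]
tcp_rot: [-179.9, -0.0, -77.4]
wrist_force: [-3.4, -0.8, 13.6]
width: -0.0001
```

send_rows(
  increments=[0,0,0,0,0,0.5,0,0,0,0,0,0,1.5,0,0,0,0,0,0,2.5,0,0,0,0,0,0,2.5,0,0,0,0,0,0,2.5,0,0,0,0,0,0,0,0],
)

```text
clock: 8.6
tool_pos: [0.5597, 0.1185, 0.1516]
tcp_rot: [-179.6, -0.1, -77.4]
wrist_force: [0.0, -0.3, 0.4]
width: -0.0
```

The key bottomed at 13.6 N with no further travel. Now I'll go around over the tab to its far side.

send_rows(
  increments=[0,0,0,-0.65,2.78,0,0,0,0,0,-0.65,2.78,0,0,0,0,0,-0.65,2.78,0,0,0,0,0,-0.65,2.78,0,0,0,0,0,0,0,0,0,0,0,0,0,0,0,0,0,0,0,0,0,-2.0,0,0,0,0,0,0,-2.0,0,0,0,0,0,0,-0.8,0,0,0,0,0,0,0,0,0,0,0,0,0,0,0],
)

```text
clock: 9.7
tool_pos: [0.5323, 0.2289, 0.0997]
tcp_rot: [-180.0, -0.0, -77.4]
wrist_force: [-0.2, 0.5, -0.3]
width: -0.0
```

send_rows(
  increments=[0,0,0,0.11,-0.488,0.2,0,0,0,0,0.11,-0.488,0,0,0,0,0,0.11,-0.488,0,0,0,0,0,0.11,-0.488,0,0,0,0,0,0.11,-0.488,0,0,0,0,0,0.11,-0.488,0,0,0,0,0,0.11,-0.488,0,0,0,0,0,0.11,-0.488,0,0,0,0,0,0.11,-0.488,0,0,0,0,0,0.11,-0.488,0,0,0,0,0,0.11,-0.488,0,0,0,0,0,0.11,-0.488,0,0,0,0,0,0.11,-0.488,0,0,0,0,0,0,0,0,0,0,0,0,0,0,0,0],
)

```text
clock: 11.2
tool_pos: [0.5459, 0.1654, 0.1009]
tcp_rot: [179.9, -0.0, -77.4]
wrist_force: [0.1, 0.5, -0.2]
width: -0.0001
```

send_rows(
  increments=[0,0,0,0.04,-0.195,0,0,0,0,0,0.04,-0.195,0,0,0,0,0,0,0,0,0,0,0,0,0,0,0,0],
)

```text
clock: 11.6
tool_pos: [0.5467, 0.1621, 0.1011]
tcp_rot: [180.0, -0.0, -77.4]
wrist_force: [-0.3, 0.8, -0.1]
width: 0.0002
```

send_rows(
  increments=[0,0,0,0.04,-0.195,0,0,0,0,0,0.02,-0.1,0,0,0,0,0,0,0,0,0,0,0,0,0,0,0,0],
)

```text
clock: 12.0
tool_pos: [0.5472, 0.1599, 0.1012]
tcp_rot: [180.0, 0.1, -77.4]
wrist_force: [-1.5, 4.7, -0.8]
width: 0.0
```

The shut stop shows at about 5 N. Backing off, lifting and retreating clear.

send_rows(
  increments=[0,0,0,-0.11,0.488,0,0,0,0,0,-0.22,0.976,0,0,0,0,0,0,0,2.5,0,0,0,0,0,0,4,0,0,0,0,0,0,4,0,0,0,0,-4,0,4,0,0,0,0,-4,0,0,0,0,0,0,-4,0,0,0,0,0,0,-4,0,0,0,0,0,0,-4,0,0,0,0,0,0,0,0,0,0,0,0,0,0,0,0,0],
)

```text
clock: 13.2
tool_pos: [0.349, 0.1739, 0.2426]
tcp_rot: [-179.8, -0.1, -77.3]
wrist_force: [0.6, -0.1, -0.1]
width: 0.0
```

Run:
```python
from h import *
s=sense();print(s['tool_pos'],s['wrist_force'],s['clock'])
f=snap('top','end.png');w=cloud(f);z=w[...,2]
e=np.array([-.2198,.9755]);W=np.array([.5575,.1222]) # top-camera well
q=(w[...,:2]-W)@e;a=(w[...,:2]-W)@np.array([.9755,.2198])
t=(abs(z-.1)<.006)&(abs(q)<.12)&(abs(a)<.03)
print(t.sum(),'open mm',np.median(q[t])*1000-22 if t.any() else None)
d=np.abs(f['frame'].astype(int)-np.load('topf.npy').astype(int)).max(-1)>60
k,l,st,c=cv2.connectedComponentsWithStats(d.astype(np.uint8))
print([(c[i].round(),st[i,4]) for i in range(1,k) if st[i,4]>15])
```

```text
[0.34896801 0.17386327 0.2425546 ] [ 0.62262989 -0.07306829 -0.05692463] 13.2
39 open mm -0.06189456775646107
[(array([228., 192.]), np.int32(41)), (array([209., 196.]), np.int32(94)), (array([191., 309.]), np.int32(9954)), (array([427., 355.]), np.int32(8702)), (array([229., 365.]), np.int32(36)), (array([296., 378.]), np.int32(21))]
```

View pics/end.png

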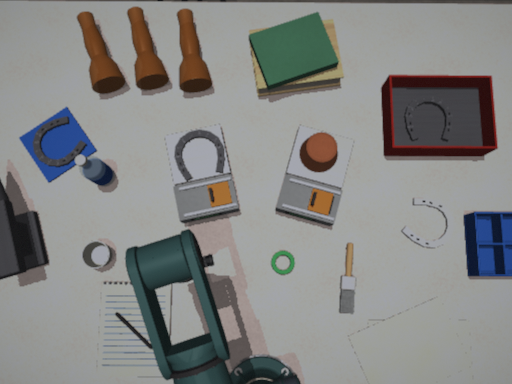

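The shutter measures shut (0 mm), with the plate at (219,194). The only image changes are at the shutter and the arm, and the arm is clear.

```bash
python3 -c "
from bench import *
print(hand_in())"
```

```text
the job is handed in; nothing more can be done
None
```

I zeroed the horseshoe's scale and handed the job in at about 13 s on the robot's clock; the hand-in gives no verdict.

- **Shutter opened:** I pushed it to about 60 mm. The opening push showed only about 1 N at the end, so I took full travel from the wrist image, where the well and key were fully uncovered. The script's own "open" readings at that stage (48 and 26 mm) were wrong because the finger was counted with the tab.
- **Key pressed:** The wrist force reached 8.6 N and then 13.6 N, with no further travel, for well over 0.2 s. The key needs 5 N to go fully down.
- **Shutter shut:** I pushed it back until about 5 N showed at the stop. A last top-camera measurement put it 0 mm open.
- **Nothing else moved:** Comparing the first and last top pictures, only the shutter and the arm with its shadow had changed. The horseshoe, cast, other scale and bystanders looked unmoved, and the arm ended clear of everything.
- **Not seen directly:** The key springing back up was not visible under the shut shutter.
- **Camera disagreement:** The top and wrist cameras differed by up to about 3 mm on the tab position, which did not matter here.

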